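# Sort the handheld radios onto their own charging pads

### The arm

A 7-joint arm with a two-finger parallel gripper is mounted at the origin on the work surface. World frame = base frame: x ahead of the robot, y to its left, z up, the work surface at z = 0. Lengths are in m, angles in rad, forces in N, time in s.
With the tool pointing down it reaches from about 0.425 to 0.875 m from the base axis. Payload 9.9 kg.
Tool frame: the origin (TCP) lies at the very end of the fingers, on their centre line; the grasp point (between the pads) lies r.grip_depth behind it (r.grip_depth is the distance from the TCP to the grasp point, in m); z points along the fingers, y is the line along which they close (so a half turn about z gives the same grasp; the last joint's range is limited). The gripper opens to 85 mm and grips with 20 to 120 N. Pads are 22 mm wide; open, the fingers measure 114 mm over their backs; the gripper's body (76 mm by 85 mm) begins 54 mm behind the grasp point. The pads swing forward as they close: fully open they stand 13 mm farther back than shut.
Start: joints at [-1.277, 0.576, 0.025, 1.437, -0.015, 1.129, -0.057], TCP at [0.249, 0.627, 0.231] pointing down, gripper open.
Joint ranges: [-2.76, 2.76], [-0.34, 2.15], [-1.52, 1.57], [0.19, 2.46], [-1.09, 4.23], [0.17, 1.99], [-2.82, 2.82]. Speed limits (rad/s): [2.22, 2.22, 3.01, 3.01, 3.14, 3.14, 3.14].

### API

Orientations are given as a 3x3 rotation matrix whose columns are the frame's x, y, z axes.
In Python, from cell import get_state, optics, r gives the robot as it stands. The module is installed in compiled form; this text tells all that it offers.
- The arm moves only by the tool servo_tool, never from a script. Its argument "deltas" is a list of rows, each a list of 2 entries, a list of its own where there are three numbers: the shift along the tool's x, y, z in units of 60 mm (1.0 is 60 mm), then the turn, a rotation vector about the tool's x, y, z in units of 8 degrees (1.0 is 8 degrees). In form: [[[tx, ty, tz], [rx, ry, rz]], ...]. A call has exactly 8 rows; each row shifts and turns the commanded pose from where the row before left it, along the tool's axes as they then stand; what a row does not reach is not made up. A row lasts 1/8 s, in which the tool goes at most 62.5 mm and 10.7 degrees, less where a joint would pass 70% of its speed; a pose out of reach is approached as far as the arm can. A call is refused whole if a number of a shift passes 1 or a number of a turn 1, either way. A call with a gripper value outside its range is refused whole. "claw" is the opening, from 0 (shut) to 1 (fully open), set as the call begins (left out, the last holds). The fingers move at their own pace and stop on an object; "grip_force" is the grip in N (left out, the last holds). Time passes only in rows, so rows that do not move let the fingers close, or fill a call up. It gives the time, the measured TCP pose, the force, the opening and the grip force at its end, in the units of the state.
- get_state(): the state, without advancing time (a new reading comes with each control period).
- optics.read_camera(name): name is "scene" or "top" or "wrist"; returns the picture (384x512x3 uint8, blue, green, red); there is no depth.
- optics.calibration(name): a dict with "fx", "fy", "cx", "cy" (pixels), "rvec" (rotation vector, rad) and "tvec" (3), from world to camera coordinates, as OpenCV has them; the wrist camera has in their place "T_tool_cam" (4x4, takes a point from camera to tool coordinates, whose origin is the TCP and whose axes are the flange's). Camera axes: x right, y down, z forward; pixel columns grow to the right and rows downward; lengths in m; the calibration is good to about 2 mm. A picture is of the moment at which its call begins: read the wrist's pose just before it. calibration takes no time and is no camera call.
- r.sign_off(): hands the job in; it is judged then, once.
The state is a dict: "time": time; "joint_pos": joint angles; "joint_velocities": joint speeds; "tau": joint torques, N m; "ee_pos": TCP position; "orientation": TCP orientation; "wrist_force": force on the tool from outside, world axes, zero at the start; "ft_torque": the same for the moment, N m; "grip_width": finger opening in m; "gripper_force": force on a finger pad.
Only numpy, scipy, OpenCV 4.12 (cv2) and the standard library are available. Lean on these libraries where they do the work, as an engineer would, in place of code of your own. Each camera call takes 0.05 s, during which the arm holds its last target. There are 200 camera calls.

### The job

The four handheld radios are lying on one another's charging pads: move them so that each lies on the pad of its own colour, using the grey spare pad to park one while you swap. Each must end up flat on its back, panel up, centred on its pad and lengthwise along it, and let go of. Do not turn a radio over, and leave the mug where it stands.

Things in the scene. Friction and masses are not known exactly. Their poses are not given: they have to be found in the camera images.
- radio_red: Loose handheld radio lying on its back, black, 94 x 54 x 32 mm (x, y, z), red front panel up, about 0.25 kg. Origin: centre of the body's underside. x along its length to the stub antenna, which sticks out 28 mm past the +x end at y = +15 mm (12 mm thick; knob stub 8 mm long at y = -14 mm); z up out of the panel. Grip it at its middle, across the 54 mm width (y).
- radio_blue: Loose handheld radio lying on its back, black, 94 x 54 x 32 mm (x, y, z), blue front panel up, about 0.25 kg. Origin: centre of the body's underside. x along its length to the stub antenna, which sticks out 28 mm past the +x end at y = +15 mm (12 mm thick; knob stub 8 mm long at y = -14 mm); z up out of the panel. Grip it at its middle, across the 54 mm width (y).
- radio_yellow: Loose handheld radio lying on its back, black, 94 x 54 x 32 mm (x, y, z), yellow front panel up, about 0.25 kg. Origin: centre of the body's underside. x along its length to the stub antenna, which sticks out 28 mm past the +x end at y = +15 mm (12 mm thick; knob stub 8 mm long at y = -14 mm); z up out of the panel. Grip it at its middle, across the 54 mm width (y).
- radio_green: Loose handheld radio lying on its back, black, 94 x 54 x 32 mm (x, y, z), green front panel up, about 0.25 kg. Origin: centre of the body's underside. x along its length to the stub antenna, which sticks out 28 mm past the +x end at y = +15 mm (12 mm thick; knob stub 8 mm long at y = -14 mm); z up out of the panel. Grip it at its middle, across the 54 mm width (y).
- pad_red: Flat charging pad with a red top, fixed to the bench, 110 x 76 x 14 mm (x, y, z). Origin: centre of its underside, on the bench; x along its length, z up; flat top without a rim, 14 mm above the origin. A radio lying on it leaves a coloured border in sight; small black plug at its +x end.
- pad_blue: Flat charging pad with a blue top, fixed to the bench, 110 x 76 x 14 mm (x, y, z). Origin: centre of its underside, on the bench; x along its length, z up; flat top without a rim, 14 mm above the origin. A radio lying on it leaves a coloured border in sight; small black plug at its +x end.
- pad_yellow: Flat charging pad with a yellow top, fixed to the bench, 110 x 76 x 14 mm (x, y, z). Origin: centre of its underside, on the bench; x along its length, z up; flat top without a rim, 14 mm above the origin. A radio lying on it leaves a coloured border in sight; small black plug at its +x end.
- pad_green: Flat charging pad with a green top, fixed to the bench, 110 x 76 x 14 mm (x, y, z). Origin: centre of its underside, on the bench; x along its length, z up; flat top without a rim, 14 mm above the origin. A radio lying on it leaves a coloured border in sight; small black plug at its +x end.
- pad_spare: Spare pad, the same size and axes as the charging pads but with a plain grey top; fixed; empty at the start and free for parking a radio.
- mug: White ceramic mug standing upright among the pads, 76 mm across and 90 mm high with a handle at +y that reaches about 70 mm from the axis. Origin: centre of its underside, z up. Loose; to be left alone.

How it is judged:
By the outcome, as a careful person would: the job done as asked, in the order asked, and still so for the second after the job is handed in, with the robot touching nothing.
It also fails if it takes over 138 s, if anything falls off the work surface, if the arm or the gripper's body presses on something with over 40 N, if the wrist force passes 120 N, or if a joint passes its speed limit or range.

## Working session

There is one attempt and no reset: what is moved stays moved. The work goes in short steps, Python scripts to look and compute and a tool call to move; the robot and the scene stay as the last step left them, time stands still between calls to the robot, and variables do not carry over. Pictures are saved under pics/ and viewed, at most 14 in all, crops included, and the job is handed in when it is done.

Besides the shell and the picture viewer there is one more tool, called after ">>>" as name(argument=value, ...) on one line, values as JSON. servo_tool: Moves the arm, as the interface text tells. Its arguments: {"type":"object","properties":{"deltas":{"type":"array","items":{"type":"array"}},"claw":{"type":"number"},"grip_force":{"type":"number"}},"required":["deltas"]}

```bash
mkdir -p pics
python3 - <<'E'
from cell import get_state, optics, r
import cv2
s=get_state();print(s);print(r.grip_depth)
for n in("scene","top"):
    cv2.imwrite(f"pics/{n}0.png",optics.read_camera(n));print(n,optics.calibration(n))
print(optics.calibration("wrist"))
E
```

```text
{'time': 0.0, 'joint_pos': array([-1.27677409,  0.57652519,  0.02485162,  1.43789857, -0.01497655,
        1.12898732, -0.05649928]), 'joint_velocities': array([-0.00063218, -0.00052055, -0.0011397 ,  0.00047328,  0.00049311,
        0.00078643,  0.00028659]), 'tau': array([ 1.08994291e-04, -7.65776324e+01,  2.25027144e+00, -2.85975194e+01,
        1.52587518e-02,  1.25643821e-02,  2.00858756e-05]), 'ee_pos': array([0.24884742, 0.62697818, 0.23045081]), 'orientation': array([[-9.29484505e-01,  3.68860822e-01, -4.98759067e-04],
       [ 3.68861143e-01,  9.29483210e-01, -1.55582387e-03],
       [-1.10294294e-04, -1.63008702e-03, -9.99998665e-01]]), 'wrist_force': array([-0.67069401, -0.8359817 ,  0.46180358]), 'ft_torque': array([-0.01714676,  0.00331948, -0.01851635]), 'gripper_force': 0.0, 'grip_width': 0.08539294506790639}
0.0187
scene {'fx': 416.85050804439857, 'fy': 416.85050804439857, 'cx': 252.73973618820986, 'cy': 193.3276619360391, 'rvec': array([ 1.61896386,  2.19328835, -0.65554189]), 'tvec': array([ 0.17101293, -0.43025949,  1.13786357])}
top {'fx': 441.52321234755993, 'fy': 441.52321234755993, 'cx': 254.67744205637703, 'cy': 194.660260789052, 'rvec': array([ 2.21466278, -2.1675563 ,  0.03407023]), 'tvec': array([-0.01379015,  0.5359174 ,  0.86316114])}
{'fx': 301.3283170936536, 'fy': 301.3283170936536, 'cx': 255.8389316308844, 'cy': 191.34123236796864, 'T_tool_cam': array([[-9.93092640e-04, -9.50585678e-01, -3.10460759e-01,
         7.94214416e-02],
       [ 9.99999365e-01, -1.10954428e-03,  1.98494964e-04,
        -3.54812970e-04],
       [-5.33156431e-04, -3.10460364e-01,  9.50586176e-01,
        -1.42379639e-01],
       [ 0.00000000e+00,  0.00000000e+00,  0.00000000e+00,
         1.00000000e+00]])}
```

View pics/top0.png

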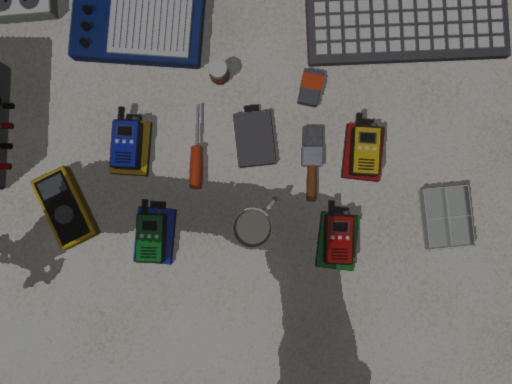

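View pics/scene0.png

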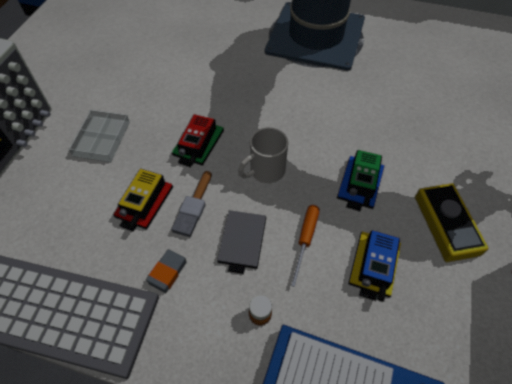

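The top view shows these radio positions:
- Blue radio at about (126,143), on the yellow pad.
- Green at (151,238), on the blue pad.
- Yellow at (367,150), on the red pad.
- Red at (340,240), on the green pad.

The spare pad is the dark grey one with a plug, at (255,138). The mug is at (253,227). The light tray at (447,216) has no plug, so it is a decoy. All antennas and plugs point up in the image.

```bash
cat > h.py <<'E'
import numpy as np, cv2
from cell import get_state, optics, r
def cam(name,s=None):
    c=optics.calibration(name);K=np.array([[c['fx'],0,c['cx']],[0,c['fy'],c['cy']],[0,0,1]])
    if name=='wrist':
        T=np.eye(4);T[:3,:3]=s['orientation'];T[:3,3]=s['ee_pos'];T=T@c['T_tool_cam']
        R=T[:3,:3].T;t=-R@T[:3,3]
    else: R=cv2.Rodrigues(c['rvec'])[0];t=c['tvec']
    return K,R,t
def unproj(px,z,C):
    K,R,t=C;px=np.reshape(px,(-1,2)).astype(float)
    d=(R.T@np.linalg.inv(K)@np.c_[px,np.ones(len(px))].T).T;o=-R.T@t
    return (o+d*((z-o[2])/d[:,2])[:,None])[:,:2]
def proj(p,C):
    K,R,t=C;q=(K@(R@np.reshape(p,(-1,3)).T+t[:,None])).T;return q[:,:2]/q[:,2:]
HUE={'red':(172,8),'blue':(105,128),'yellow':(20,35),'green':(50,85)}
def mask(im,c):
    h,s,v=cv2.split(cv2.cvtColor(im,cv2.COLOR_BGR2HSV));a,b=HUE[c]
    m=((h>=a)&(h<=b)) if a<b else ((h>=a)|(h<=b))
    return (m&(s>110)&(v>40)).astype(np.uint8)
def rect(m,z,C,scale=1):
    ys,xs=np.nonzero(m);
    w=unproj(np.c_[xs,ys],z,C).astype(np.float32)
    (c,sz,a)=cv2.minAreaRect(w*1000)
    bx=cv2.boxPoints((c,sz,a));e=[bx[1]-bx[0],bx[2]-bx[1]];e=max(e,key=np.linalg.norm)
    if e[0]<0:e=-e
    return np.round([*c,np.degrees(np.arctan2(e[1],e[0])),max(sz),min(sz)],1)
E
python3 - <<'E'
from h import *
im=cv2.imread('pics/top0.png');C=cam('top')
print('cam pos',-C[1].T@C[2], 'tcp px',proj(get_state()['ee_pos'],C))
L={'yellow':('blue',126,143),'blue':('green',151,238),'red':('yellow',367,150),'green':('red',340,240)}
for p,(q,x,y) in L.items():
    roi=np.zeros(im.shape[:2],np.uint8);roi[y-38:y+38,x-28:x+32]=1
    print('pad',p,rect(mask(im,p)*roi,.014,C),'radio',q,rect(mask(im,q)*roi,.046,C))
h,s,v=cv2.split(cv2.cvtColor(im,cv2.COLOR_BGR2HSV))
roi=np.zeros_like(v);roi[100:172,228:284]=1
m=((v<95)*roi).astype(np.uint8)
print('spare',rect(m,.014,C),unproj([[253,227]],.09,C))
cv2.imwrite('pics/crop.png',np.vstack([np.hstack([cv2.resize(im[y-45:y+45,x-45:x+45],(270,270),interpolation=cv2.INTER_CUBIC) for x,y in P]) for P in ([(126,143),(255,138)],[(367,150),(340,240)])]))
E
```

```text
cam pos [ 0.49631249 -0.015407    0.88649948] tcp px [[-176.60181381  372.72690837]]
pad yellow [625.5 248.5  -2.2 108.   74.3] radio blue [628.2 250.9  -2.   89.9  49.3]
pad blue [452.5 194.9  -3.9 107.3  74. ] radio green [447.8 197.5   1.8  87.7  47.7]
pad red [ 625.8 -214.9   -5.2  108.6   73.9] radio yellow [ 624.5 -214.3   -2.5   90.7   50.5]
pad green [ 448.8 -166.7   -5.5  106.2   72.7] radio red [ 453.3 -165.3   -0.7   90.    49.8]
spare [655.4  -1.1   7.7 124.1  82.6] [[ 0.47422306 -0.0016886 ]]
```

View pics/crop.png

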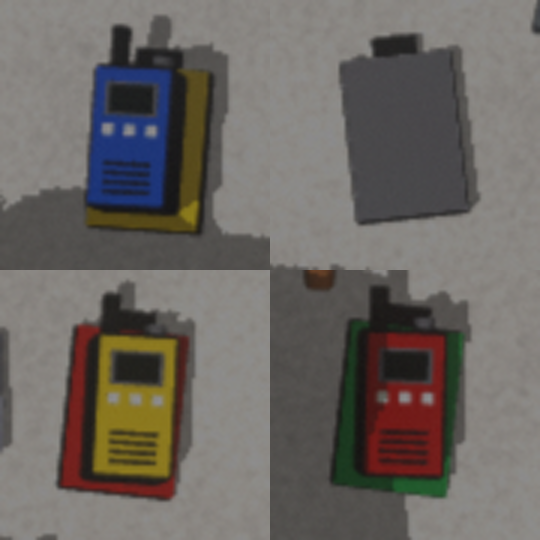

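The fitted pads come out at about 107 x 74 mm and the radio panels at about 90 x 50 mm, at plausible heights, so the measurements hold. I'll start moving towards the blue radio, which gets parked first.

>>> servo_tool(deltas=[[[0,0,0.1],[0,0,-0.82]],[[0,0,0.2],[0,0,-0.82]],[[0,0,0.2],[0,0,-0.82]],[[-0.54,-0.5,0.1],[0,0,0]],[[-0.54,-0.5,0.1],[0,0,0]],[[-0.54,-0.5,0.1],[0,0,0]],[[-0.54,-0.5,0.1],[0,0,0]],[[-0.54,-0.5,0.1],[0,0,0]]], claw=1, grip_force=50)

```text
time: 1.1
ee_pos: [0.4066, 0.4707, 0.1708]
orientation: [[-0.999, 0.034, -0.0], [0.034, 0.999, -0.001], [0.0, -0.001, -1.0]]
wrist_force: [1.1, -0.2, 1.1]
grip_width: 0.0852
gripper_force: 0.0
```

>>> servo_tool(deltas=[[[-0.54,-0.5,0.1],[0,0,0]],[[-0.54,-0.5,0.1],[0,0,0]],[[-0.54,-0.5,0.1],[0,0,0]],[[-0.54,-0.5,0],[0,0,0]],[[-0.54,-0.5,0],[0,0,0]],[[-0.54,-0.5,0],[0,0,0]],[[-0.54,-0.5,0],[0,0,0]],[[0,0,0],[0,0,0]]])

```text
time: 2.1
ee_pos: [0.6278, 0.2493, 0.1526]
orientation: [[-0.999, 0.041, 0.001], [0.041, 0.999, -0.003], [-0.001, -0.003, -1.0]]
wrist_force: [-0.7, 0.3, -0.1]
grip_width: 0.0852
gripper_force: 0.0
```

```bash
cat >> h.py <<'E'
def go(x,y,z,a):
    "remaining shift (tool axes, units) and z-turn (units) to TCP x,y,z (m), radio angle a (deg); shift valid before turning"
    s=get_state();R=s['orientation'];d=R.T@(np.array([x,y,z])-s['ee_pos'])/.06
    Rt=np.c_[[-np.cos(np.radians(a)),-np.sin(np.radians(a)),0],[-np.sin(np.radians(a)),np.cos(np.radians(a)),0],[0,0,-1]]
    rv=cv2.Rodrigues(R.T@Rt)[0].ravel()
    dt=Rt.T@(np.array([x,y,z])-s['ee_pos'])/.06
    print('t',round(s['time'],2),'pos',s['ee_pos'].round(4),'q7',s['joint_pos'][6].round(2),'w',s['grip_width'].round(4),'F',s['wrist_force'].round(1))
    print(' shift',d.round(3),'shift-if-turn-first',dt.round(3),'turn',(np.degrees(rv)/8).round(3))
E
python3 - <<'E'
from h import *
go(.6282,.2509,.15,-2)
s=get_state();im=optics.read_camera('wrist');C=cam('wrist',s);cv2.imwrite('pics/w1.png',im)
print(rect(mask(im,'blue'),.046,C))
ct=cam('top');print('spare',unproj([[233.3,114],[270.7,109.3],[276.7,163],[239,167]],.014,ct).round(4))
E
```

```text
Traceback (most recent call last):
  File "h.py", line 34, in go
    print('t',round(s['time'],2),'pos',s['ee_pos'].round(4),'q7',s['joint_pos'][6].round(2),'w',s['grip_width'].round(4),'F',s['wrist_force'].round(1))
                                                                                                ^^^^^^^^^^^^^^^^^^^^^
AttributeError: 'float' object has no attribute 'round'
```

```bash
sed -i "s/s\['grip_width'\].round(4)/round(s['grip_width'],4)/" h.py
python3 - <<'E'
from h import *
go(.6282,.2509,.15,-2)
s=get_state();im=optics.read_camera('wrist');C=cam('wrist',s);cv2.imwrite('pics/w1.png',im)
print(rect(mask(im,'blue'),.046,C))
ct=cam('top');print('spare',unproj([[233.3,114],[270.7,109.3],[276.7,163],[239,167]],.014,ct).round(4))
E
```

```text
t 2.1 pos [0.6278 0.2493 0.1526] q7 1.04 w 0.0852 F [-0.7  0.3 -0.1]
 shift [-0.005  0.027  0.043] shift-if-turn-first [-0.005  0.027  0.043] turn [-0.02   0.005 -0.042]
[651.8 255.6  -6.1 328.7 211.3]
spare [[ 0.6963  0.0439]
 [ 0.7071 -0.0305]
 [ 0.5998 -0.0446]
 [ 0.5903  0.03  ]]
```

View pics/w1.png

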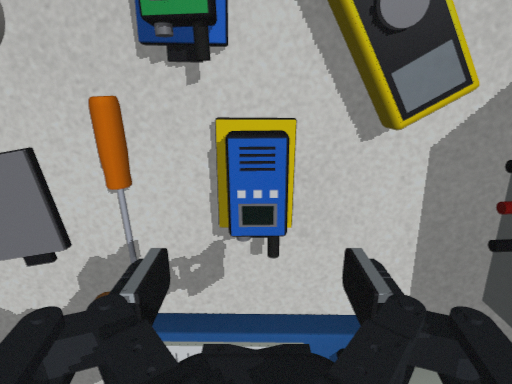

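The wrist view shows the blue radio, antenna down in the image, at about (258,185) on the yellow pad, with the fingertips on either side at about y = 260. I'll check its position in this view with a region of interest.

Run:
```python
from h import *
s=get_state();im=cv2.imread('pics/w1.png');C=cam('wrist',s)
roi=np.zeros(im.shape[:2],np.uint8);roi[110:242,210:305]=1
print(rect(mask(im,'blue')*roi,.046,C),rect(mask(im,'yellow')*roi,.014,C))
```

```text
[625.4 253.   -1.8  89.2  49.7] [622.5 251.1  -2.5 108.4  73.6]
```

>>> servo_tool(deltas=[[[0.017,0.045,0.4],[0.02,0,-0.04]],[[0,0,0.4],[0,0,0]],[[0,0,0.4],[0,0,0]],[[0,0,0.4],[0,0,0]],[[0,0,0.3],[0,0,0]],[[0,0,0.2],[0,0,0]],[[0,0,0.14],[0,0,0]],[[0,0,0],[0,0,0]]])

```text
time: 3.15
ee_pos: [0.6241, 0.2567, 0.0186]
orientation: [[-1.0, 0.029, -0.001], [0.029, 1.0, -0.003], [0.0, -0.003, -1.0]]
wrist_force: [-0.0, 0.0, 0.4]
grip_width: 0.0852
gripper_force: 0.0
```

>>> servo_tool(deltas=[[[0,0,0],[0,0,0]],[[0,0,0],[0,0,0]],[[0,0,0],[0,0,0]],[[0,0,0],[0,0,0]],[[0,0,0],[0,0,0]],[[0,0,0],[0,0,0]],[[0,0,0],[0,0,0]],[[0,0,0],[0,0,0]]], claw=0)

```text
time: 4.15
ee_pos: [0.6248, 0.2566, 0.0198]
orientation: [[-1.0, 0.029, 0.001], [0.029, 1.0, -0.003], [-0.001, -0.002, -1.0]]
wrist_force: [-1.1, -2.1, 6.7]
grip_width: 0.0529
gripper_force: 53.8
```

Run:
```python
from h import *
go(.6268,.252,.15,-1.9);go(.6484,-.0003,.15,7.5)
```

```text
t 4.15 pos [0.6248 0.2566 0.0198] q7 1.02 w 0.0529 F [-1.1 -2.1  6.7]
 shift [-0.038 -0.082 -2.17 ] shift-if-turn-first [-0.036 -0.076 -2.17 ] turn [-0.018  0.009  0.03 ]
t 4.15 pos [0.6248 0.2566 0.0198] q7 1.02 w 0.0529 F [-1.1 -2.1  6.7]
 shift [-0.52  -4.274 -2.159] shift-if-turn-first [ 0.169 -4.297 -2.17 ] turn [-0.019  0.007 -1.145]
```

>>> servo_tool(deltas=[[[0,0,-0.4],[0,0,0]],[[0,0,-0.55],[0,0,0]],[[0,0,-0.6],[0,0,-0.5]],[[0,0,-0.3],[0,0,-0.65]],[[0.02,-0.47,0],[0,0,0]],[[0.02,-0.48,0],[0,0,0]],[[0.02,-0.48,0],[0,0,0]],[[0.02,-0.48,0],[0,0,0]]])

```text
time: 5.15
ee_pos: [0.6344, 0.1419, 0.1301]
orientation: [[-0.991, -0.132, -0.0], [-0.132, 0.991, -0.003], [0.001, -0.003, -1.0]]
wrist_force: [-0.2, 0.7, -2.6]
grip_width: 0.0531
gripper_force: 53.3
```

>>> servo_tool(deltas=[[[0.02,-0.48,0],[0,0,0]],[[0.02,-0.48,0],[0,0,0]],[[0.02,-0.48,0],[0,0,0]],[[0.02,-0.48,0],[0,0,0]],[[0.01,-0.47,0],[0,0,0]],[[0,0,0],[0,0,0]],[[0,0,0],[0,0,0]],[[0,0,0],[0,0,0]]])

```text
time: 6.15
ee_pos: [0.648, 0.0014, 0.1306]
orientation: [[-0.991, -0.133, -0.0], [-0.133, 0.991, -0.002], [0.0, -0.002, -1.0]]
wrist_force: [0.7, 0.1, -0.9]
grip_width: 0.0532
gripper_force: 53.2
```

Run:
```python
from h import *
go(.6484,-.0003,.021,7.5)
```

```text
t 6.15 pos [0.648  0.0014 0.1306] q7 1.54 w 0.0532 F [ 0.7  0.1 -0.9]
 shift [-0.004 -0.026  1.827] shift-if-turn-first [-0.003 -0.03   1.827] turn [-0.014 -0.003  0.019]
```

>>> servo_tool(deltas=[[[0,-0.02,0.4],[0,0,0]],[[0,0,0.4],[0,0,0]],[[0,0,0.4],[0,0,0]],[[0,0,0.3],[0,0,0]],[[0,0,0.2],[0,0,0]],[[0,0,0.1],[0,0,0]],[[0,0,0.03],[0,0,0]],[[0,0,0],[0,0,0]]])

```text
time: 7.15
ee_pos: [0.6486, -0.0016, 0.0213]
orientation: [[-0.991, -0.131, 0.001], [-0.131, 0.991, -0.003], [-0.0, -0.003, -1.0]]
wrist_force: [-1.0, -0.6, -1.7]
grip_width: 0.0526
gripper_force: 53.3
```

>>> servo_tool(deltas=[[[0,0,0],[0,0,0]],[[0,0,0],[0,0,0]],[[0,0,0],[0,0,0]],[[0,0,0],[0,0,0]],[[0,0,-0.2],[0,0,0]],[[0,0,-0.5],[0,0,0]],[[0,0,-0.7],[0,0,0]],[[0,0,-0.8],[0,0,0]]], claw=1)

```text
time: 8.15
ee_pos: [0.6479, -0.0012, 0.1545]
orientation: [[-0.991, -0.132, -0.001], [-0.132, 0.991, -0.003], [0.001, -0.003, -1.0]]
wrist_force: [-0.2, 0.5, 0.7]
grip_width: 0.0852
gripper_force: 0.0
```

Run:
```python
from h import *
go(.625,-.2143,.15,-2.5)
im=optics.read_camera('top');cv2.imwrite('pics/top1.png',im);C=cam('top')
def R(n,x,y,z,c):
    roi=np.zeros(im.shape[:2],np.uint8);roi[y-38:y+38,x-30:x+32]=1;print(n,rect(mask(im,c)*roi,z,C))
R('pad yellow',130,148,.014,'yellow');R('radio blue',255,138,.046,'blue')
```

```text
t 8.15 pos [ 0.6479 -0.0012  0.1545] q7 1.55 w 0.0852 F [-0.2  0.5  0.7]
 shift [ 0.845 -3.47   0.086] shift-if-turn-first [ 0.226 -3.565  0.076] turn [-0.02  -0.005  1.258]
pad yellow [626.1 248.4  -2.5 108.6  74.9]
radio blue [0. 0. 0. 0. 0.]
```

View pics/top1.png

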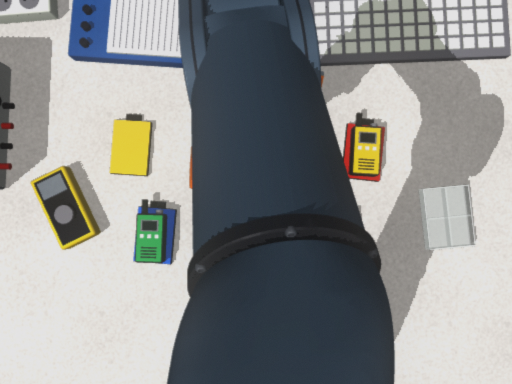

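The yellow pad is empty at (131,148), and the arm hides the spare pad. Next is the yellow radio.

>>> servo_tool(deltas=[[[0,0,0],[0,0,0.63]],[[0,0,0],[0,0,0.63]],[[0.03,-0.4,0],[0,0,0]],[[0.03,-0.5,0],[0,0,0]],[[0.03,-0.55,0],[0,0,0]],[[0.03,-0.55,0],[0,0,0]],[[0.03,-0.55,0],[0,0,0]],[[0.03,-0.5,0],[0,0,0]]])

```text
time: 9.2
ee_pos: [0.6285, -0.1867, 0.1537]
orientation: [[-0.999, 0.044, -0.0], [0.044, 0.999, -0.004], [-0.0, -0.004, -1.0]]
wrist_force: [0.5, -0.4, -0.1]
grip_width: 0.0856
gripper_force: 0.0
```

>>> servo_tool(deltas=[[[0.03,-0.35,0],[0,0,0]],[[0.02,-0.16,0],[0,0,0]],[[0,0,0.07],[0,0,0]],[[0,0,0],[0,0,0]],[[0,0,0],[0,0,0]],[[0,0,0],[0,0,0]],[[0,0,0],[0,0,0]],[[0,0,0],[0,0,0]]])

```text
time: 10.2
ee_pos: [0.6251, -0.214, 0.1493]
orientation: [[-0.999, 0.044, -0.0], [0.044, 0.999, -0.003], [-0.0, -0.003, -1.0]]
wrist_force: [-0.4, 0.7, 0.0]
grip_width: 0.0853
gripper_force: 0.0
```

```bash
cat >> h.py <<'E'
def look(cn,items,save=None):
    s=get_state();im=optics.read_camera(cn);C=cam(cn,s)
    if save: cv2.imwrite(save,im)
    for n,c,X,Y,z in items:
        u,v=proj([X,Y,z],C)[0];w=np.linalg.norm(proj([X+.075,Y,z],C)[0]-[u,v])
        m=np.zeros(im.shape[:2],np.uint8);m[int(max(0,v-w)):int(v+w),int(max(0,u-w*.8)):int(u+w*.8)]=1
        m=mask(im,c)*m
        k,l,st,_=cv2.connectedComponentsWithStats(m,connectivity=8)
        keep=np.isin(l,[i for i in range(1,k) if st[i,4]>25])
        print(cn,n,c,rect(keep,z,C))
E
python3 - <<'E'
from h import *
go(.625,-.2143,.15,-2.5)
look('wrist',[('radio','yellow',.6245,-.2143,.046),('pad','red',.6258,-.2149,.014)],'pics/w2.png')
look('top',[('radio','blue',.65,-.0012,.046)])
E
```

```text
t 10.2 pos [ 0.6251 -0.214   0.1493] q7 1.73 w 0.0853 F [-0.4  0.7  0. ]
 shift [ 0.001 -0.006 -0.012] shift-if-turn-first [ 0.001 -0.006 -0.012] turn [-0.02   0.001 -0.003]
wrist radio yellow [ 623.8 -215.2   -2.5   88.7   49.6]
wrist pad red [ 624.6 -216.3   -4.9  108.1   72.9]
top radio blue [ 6.523e+02 -5.000e-01  7.500e+00  8.970e+01  4.950e+01]
```

>>> servo_tool(deltas=[[[0.01,-0.01,0.4],[-0.02,0,0]],[[0,0,0.4],[0,0,0]],[[0,0,0.4],[0,0,0]],[[0,0,0.4],[0,0,0]],[[0,0,0.3],[0,0,0]],[[0,0,0.2],[0,0,0]],[[0,0,0.08],[0,0,0]],[[0,0,0],[0,0,0]]])

```text
time: 11.3
ee_pos: [0.6246, -0.2147, 0.0186]
orientation: [[-0.999, 0.044, 0.0], [0.044, 0.999, -0.0], [-0.0, -0.0, -1.0]]
wrist_force: [0.2, -0.1, 1.0]
grip_width: 0.0853
gripper_force: 0.0
```

>>> servo_tool(deltas=[[[0,0,0],[0,0,0]],[[0,0,0],[0,0,0]],[[0,0,0],[0,0,0]],[[0,0,0],[0,0,0]],[[0,0,0],[0,0,0]],[[0,0,0],[0,0,0]],[[0,0,0],[0,0,0]],[[0,0,0],[0,0,0]]], claw=0)

```text
time: 12.3
ee_pos: [0.6248, -0.2148, 0.0193]
orientation: [[-0.999, 0.044, 0.001], [0.044, 0.999, -0.0], [-0.001, -0.0, -1.0]]
wrist_force: [-1.4, 0.4, 6.0]
grip_width: 0.0531
gripper_force: 53.8
```

Run:
```python
from h import *
go(.625,.2490,.15,-2.4)
```

```text
t 12.3 pos [ 0.6248 -0.2148  0.0193] q7 1.71 w 0.0531 F [-1.4  0.4  6. ]
 shift [ 0.336  7.722 -2.181] shift-if-turn-first [ 0.321  7.723 -2.179] turn [-0.002  0.009 -0.016]
```

>>> servo_tool(deltas=[[[0,0,-0.5],[0,0,0]],[[0,0,-0.6],[0,0,0]],[[0,0,-0.6],[0,0,0]],[[0,0.1,-0.45],[0,0,0]],[[0.03,0.4,0],[0,0,0]],[[0.03,0.6,0],[0,0,0]],[[0.03,0.7,0],[0,0,0]],[[0.03,0.7,0],[0,0,0]]])

```text
time: 13.3
ee_pos: [0.6226, -0.0615, 0.1458]
orientation: [[-0.999, 0.043, -0.002], [0.043, 0.999, 0.001], [0.002, 0.001, -1.0]]
wrist_force: [-0.4, 1.2, -2.1]
grip_width: 0.0529
gripper_force: 53.4
```

>>> servo_tool(deltas=[[[0.03,0.75,0],[0,0,0]],[[0.03,0.75,0],[0,0,0]],[[0.03,0.75,0],[0,0,0]],[[0.03,0.75,0],[0,0,0]],[[0.03,0.7,0],[0,0,0]],[[0.02,0.7,0],[0,0,0]],[[0.02,0.5,0],[0,0,0]],[[0.02,0.3,0],[0,0,0]]])

```text
time: 14.3
ee_pos: [0.623, 0.2508, 0.1458]
orientation: [[-0.999, 0.041, -0.003], [0.041, 0.999, 0.0], [0.003, -0.0, -1.0]]
wrist_force: [-0.1, 0.2, -0.8]
grip_width: 0.0537
gripper_force: 53.4
```

>>> servo_tool(deltas=[[[0,0,0],[0,0,0]],[[0,0,0],[0,0,0]],[[0,0,0.3],[0,0,0]],[[0,0,0.3],[0,0,0]],[[0,0,0.3],[0,0,0]],[[0,0,0],[0,0,0]],[[0,0,0],[0,0,0]],[[0,0,0],[0,0,0]]])

```text
time: 15.3
ee_pos: [0.6254, 0.248, 0.0941]
orientation: [[-0.999, 0.044, 0.001], [0.044, 0.999, 0.001], [-0.001, 0.001, -1.0]]
wrist_force: [0.4, 0.1, -1.8]
grip_width: 0.0527
gripper_force: 53.3
```

Run:
```python
from h import *
look('wrist',[('pad','yellow',.625,.249,.014),('radio','yellow',.625,.249,.12)],'pics/w3.png')
go(.6255,.2490,.0205,-2.4)
```

```text
wrist pad yellow [634.6 247.2  -2.6 128.7  94.1]
wrist radio yellow [617.1 247.9  -2.5  96.4  49.3]
t 15.35 pos [0.6254 0.248  0.0941] q7 1.02 w 0.0531 F [ 0.6  0.4 -1.5]
 shift [1.000e-03 1.700e-02 1.227e+00] shift-if-turn-first [-1.000e-03  1.700e-02  1.227e+00] turn [ 0.004  0.008 -0.016]
```

View pics/w3.png

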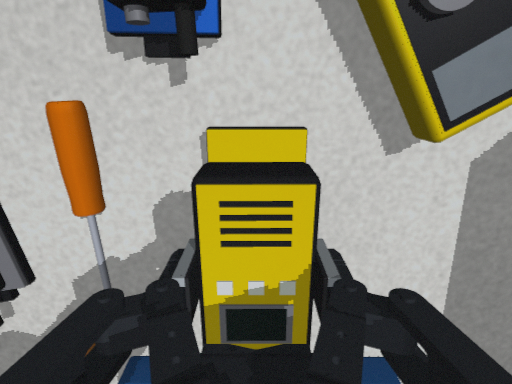

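The yellow radio is held level over the yellow pad. I'll lower it and let go.

>>> servo_tool(deltas=[[[0,0.02,0.3],[0,0,-0.01]],[[0,0,0.3],[0,0,0]],[[0,0,0.25],[0,0,0]],[[0,0,0.2],[0,0,0]],[[0,0,0.12],[0,0,0]],[[0,0,0.06],[0,0,0]],[[0,0,0],[0,0,0]],[[0,0,0],[0,0,0]]])

```text
time: 16.35
ee_pos: [0.6253, 0.249, 0.02]
orientation: [[-0.999, 0.043, 0.001], [0.043, 0.999, 0.0], [-0.001, 0.0, -1.0]]
wrist_force: [0.4, -0.1, -2.5]
grip_width: 0.0528
gripper_force: 53.3
```

>>> servo_tool(deltas=[[[0,0,0],[0,0,0]],[[0,0,0],[0,0,0]],[[0,0,0],[0,0,0]],[[0,0,0],[0,0,0]],[[0,0,-0.2],[0,0,0]],[[0,0,-0.5],[0,0,0]],[[0,0,-0.7],[0,0,0]],[[0,0,-0.8],[0,0,0]]], claw=1)

```text
time: 17.35
ee_pos: [0.6247, 0.2488, 0.1533]
orientation: [[-0.999, 0.043, -0.0], [0.043, 0.999, -0.0], [0.0, -0.0, -1.0]]
wrist_force: [0.5, 0.5, -0.6]
grip_width: 0.0851
gripper_force: 0.0
```

Run:
```python
from h import *
look('wrist',[('pad','yellow',.625,.249,.014)])
im=optics.read_camera('wrist')
cv2.imwrite('pics/w4.png',im)
go(.4530,-.1655,.15,-.7)
```

```text
wrist pad yellow [627.5 247.9  -2.6 114.2  73.7]
t 17.45 pos [0.628  0.2503 0.1585] q7 1.03 w 0.0857 F [ 0.4  0.1 -0.8]
 shift [ 2.617 -7.049  0.085] shift-if-turn-first [ 2.831 -6.964  0.141] turn [ 0.032  0.065 -0.22 ]
```

View pics/w4.png

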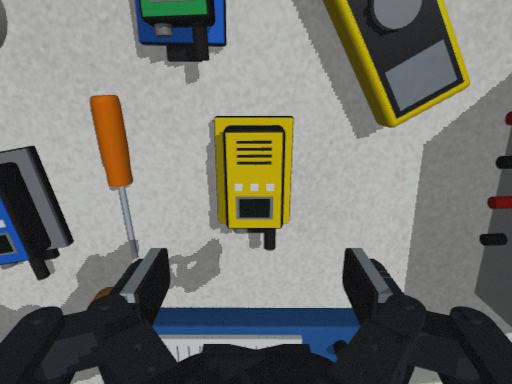

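The yellow radio lies centred on the yellow pad at about (255,172), with an even border. Next is the red radio.

>>> servo_tool(deltas=[[[0.12,-0.3,0],[0.03,0.06,-0.22]],[[0.2,-0.5,0],[0,0,0]],[[0.265,-0.65,0],[0,0,0]],[[0.265,-0.65,0],[0,0,0]],[[0.265,-0.65,0],[0,0,0]],[[0.265,-0.65,0],[0,0,0]],[[0.265,-0.65,0],[0,0,0]],[[0.265,-0.65,0],[0,0,0]]])

```text
time: 18.45
ee_pos: [0.5061, -0.0327, 0.1542]
orientation: [[-1.0, 0.012, -0.007], [0.012, 1.0, -0.004], [0.007, -0.004, -1.0]]
wrist_force: [0.8, 0.6, 0.4]
grip_width: 0.0854
gripper_force: 0.0
```

>>> servo_tool(deltas=[[[0.265,-0.65,0],[0,0,0]],[[0.245,-0.6,0],[0,0,0]],[[0.2,-0.5,0],[0,0,0]],[[0.14,-0.35,0],[0,0,0]],[[0.07,-0.17,0.1],[0,0,0]],[[0,0,0],[0,0,0]],[[0,0,0],[0,0,0]],[[0,0,0],[0,0,0]]])

```text
time: 19.45
ee_pos: [0.4502, -0.166, 0.1487]
orientation: [[-1.0, 0.01, -0.008], [0.01, 1.0, -0.004], [0.008, -0.004, -1.0]]
wrist_force: [-0.2, 0.9, -1.4]
grip_width: 0.0855
gripper_force: 0.0
```

Run:
```python
from h import *
look('wrist',[('radio','red',.453,-.1655,.046),('pad','green',.4488,-.1667,.014)])
look('top',[('radio','yellow',.625,.249,.046)])
go(.4530,-.1655,.0185,-.7)
```

```text
wrist radio red [ 453.2 -166.1   -0.7   89.3   49.4]
wrist pad green [ 447.3 -168.4   -5.7  107.9   73.4]
top radio yellow [621.  238.8  -2.3 104.6  71.7]
t 19.55 pos [ 0.45   -0.1663  0.1486] q7 1.75 w 0.0856 F [-0.9  1.1 -0.1]
 shift [-0.068  0.023  2.169] shift-if-turn-first [-0.05   0.014  2.169] turn [-0.028 -0.059  0.01 ]
```

>>> servo_tool(deltas=[[[-0.05,0.01,0.4],[-0.03,-0.06,0.01]],[[0,0,0.4],[0,0,0]],[[0,0,0.4],[0,0,0]],[[0,0,0.4],[0,0,0]],[[0,0,0.3],[0,0,0]],[[0,0,0.19],[0,0,0]],[[0,0,0.08],[0,0,0]],[[0,0,0],[0,0,0]]])

```text
time: 20.55
ee_pos: [0.4526, -0.1664, 0.0185]
orientation: [[-1.0, 0.013, -0.0], [0.013, 1.0, 0.0], [0.0, 0.0, -1.0]]
wrist_force: [0.3, 0.0, 0.2]
grip_width: 0.0854
gripper_force: 0.0
```

>>> servo_tool(deltas=[[[0,0,0],[0,0,0]],[[0,0,0],[0,0,0]],[[0,0,0],[0,0,0]],[[0,0,0],[0,0,0]],[[0,0,0],[0,0,0]],[[0,0,0],[0,0,0]],[[0,0,0],[0,0,0]],[[0,0,0],[0,0,0]]], claw=0)

```text
time: 21.55
ee_pos: [0.4528, -0.1666, 0.0191]
orientation: [[-1.0, 0.013, 0.001], [0.013, 1.0, -0.0], [-0.001, -0.0, -1.0]]
wrist_force: [-0.8, 0.3, 6.2]
grip_width: 0.0531
gripper_force: 52.5
```

Run:
```python
from h import *
go(.6252,-.2155,.15,-5)
```

```text
t 21.55 pos [ 0.4528 -0.1666  0.0191] q7 1.72 w 0.0531 F [-0.8  0.3  6.2]
 shift [-2.886 -0.778 -2.179] shift-if-turn-first [-2.933 -0.562 -2.182] turn [-0.001  0.008  0.529]
```

>>> servo_tool(deltas=[[[0,0,-0.5],[0,0,0]],[[0,0,-0.6],[0,0,0]],[[0,0,-0.5],[0,0,0.2]],[[0,0,-0.3],[0,0,0.33]],[[-0.4,-0.08,0],[0,0,0]],[[-0.5,-0.1,0],[0,0,0]],[[-0.5,-0.1,0],[0,0,0]],[[-0.5,-0.1,0],[0,0,0]]])

```text
time: 22.55
ee_pos: [0.5646, -0.1994, 0.1325]
orientation: [[-0.996, 0.087, -0.0], [0.087, 0.996, 0.0], [0.0, 0.0, -1.0]]
wrist_force: [0.4, 0.1, -2.3]
grip_width: 0.053
gripper_force: 54.4
```

>>> servo_tool(deltas=[[[-0.5,-0.1,0],[0,0,0]],[[-0.35,-0.05,0],[0,0,0]],[[-0.18,-0.03,0],[0,0,0]],[[0,0,0.2],[0,0,0]],[[0,0,0.3],[0,0,0]],[[0,0,0.2],[0,0,0]],[[0,0,0],[0,0,0]],[[0,0,0],[0,0,0]]])

```text
time: 23.55
ee_pos: [0.6248, -0.2153, 0.0906]
orientation: [[-0.996, 0.087, 0.0], [0.087, 0.996, 0.0], [-0.0, 0.0, -1.0]]
wrist_force: [-0.2, 0.6, -2.2]
grip_width: 0.0533
gripper_force: 54.3
```

Run:
```python
from h import *
go(.6248,-.2155,.0203,-5)
```

```text
t 23.55 pos [ 0.6248 -0.2153  0.0906] q7 1.71 w 0.0533 F [-0.2  0.6 -2.2]
 shift [-1.000e-03 -3.000e-03  1.172e+00] shift-if-turn-first [-1.000e-03 -3.000e-03  1.172e+00] turn [ 0.     0.002 -0.001]
```

>>> servo_tool(deltas=[[[0,0,0.3],[0,0,0]],[[0,0,0.3],[0,0,0]],[[0,0,0.25],[0,0,0]],[[0,0,0.17],[0,0,0]],[[0,0,0.1],[0,0,0]],[[0,0,0.05],[0,0,0]],[[0,0,0],[0,0,0]],[[0,0,0],[0,0,0]]])

```text
time: 24.55
ee_pos: [0.6249, -0.2154, 0.0207]
orientation: [[-0.996, 0.087, 0.001], [0.087, 0.996, -0.0], [-0.001, -0.0, -1.0]]
wrist_force: [0.3, -0.2, -1.0]
grip_width: 0.0525
gripper_force: 54.3
```

>>> servo_tool(deltas=[[[0,0,0],[0,0,0]],[[0,0,0],[0,0,0]],[[0,0,0],[0,0,0]],[[0,0,0],[0,0,0]],[[0,0,-0.2],[0,0,0]],[[0,0,-0.5],[0,0,0]],[[0,0,-0.7],[0,0,0]],[[0,0,-0.8],[0,0,0]]], claw=1)

```text
time: 25.55
ee_pos: [0.6243, -0.2152, 0.1539]
orientation: [[-0.996, 0.087, -0.001], [0.087, 0.996, 0.0], [0.001, 0.0, -1.0]]
wrist_force: [0.2, -0.3, 0.2]
grip_width: 0.0852
gripper_force: 0.0
```

Run:
```python
from h import *
look('top',[('pad','green',.4488,-.1667,.014)])
go(.4478,.1975,.15,1.8)
```

```text
top pad green [ 449.2 -166.7   -5.7  106.7   73.3]
t 25.6 pos [ 0.6274 -0.2162  0.1612] q7 1.71 w 0.0853 F [ 2.5 -0.4  4. ]
 shift [3.588 6.607 0.144] shift-if-turn-first [2.776 6.986 0.187] turn [-0.016  0.064 -0.854]
```

>>> servo_tool(deltas=[[[0,0,0],[0,0,-0.43]],[[0,0,0],[0,0,-0.43]],[[0.14,0.35,0],[0,0,0]],[[0.22,0.55,0],[0,0,0]],[[0.26,0.65,0],[0,0,0]],[[0.26,0.65,0],[0,0,0]],[[0.26,0.65,0],[0,0,0]],[[0.26,0.65,0],[0,0,0]]])

```text
time: 26.6
ee_pos: [0.5335, -0.007, 0.153]
orientation: [[-0.999, -0.033, 0.001], [-0.033, 0.999, 0.0], [-0.001, 0.0, -1.0]]
wrist_force: [0.5, 0.1, 0.6]
grip_width: 0.0854
gripper_force: 0.0
```

>>> servo_tool(deltas=[[[0.26,0.65,0],[0,0,0]],[[0.26,0.65,0],[0,0,0]],[[0.26,0.65,0],[0,0,0]],[[0.24,0.6,0],[0,0,0]],[[0.2,0.5,0.1],[0,0,0]],[[0.11,0.3,0],[0,0,0]],[[0.05,0.13,0],[0,0,0]],[[0,0,0],[0,0,0]]])

```text
time: 27.6
ee_pos: [0.4444, 0.1979, 0.1466]
orientation: [[-0.999, -0.033, 0.001], [-0.033, 0.999, 0.0], [-0.001, 0.0, -1.0]]
wrist_force: [-0.5, -0.5, 0.3]
grip_width: 0.0857
gripper_force: 0.0
```

>>> servo_tool(deltas=[[[0,0,0],[0,0,0]],[[0,0,0],[0,0,0]],[[0,0,0],[0,0,0]],[[0,0,0],[0,0,0]],[[0,0,0],[0,0,0]],[[0,0,0],[0,0,0]],[[0,0,0],[0,0,0]],[[0,0,0],[0,0,0]]])

```text
time: 28.6
ee_pos: [0.4442, 0.1978, 0.1462]
orientation: [[-0.999, -0.033, -0.0], [-0.033, 0.999, 0.0], [0.0, 0.0, -1.0]]
wrist_force: [-0.2, -0.3, 0.1]
grip_width: 0.0855
gripper_force: 0.0
```

Run:
```python
from h import *
look('wrist',[('radio','green',.4478,.1975,.046),('pad','blue',.4525,.1949,.014)])
look('top',[('radio','red',.6252,-.2155,.046),('pad','green',.4488,-.1667,.014)],'pics/top2.png')
go(.4470,.1975,.0185,1.8)
```

```text
wrist radio green [447.2 195.5  -0.7  89.4  49.3]
wrist pad blue [450.3 193.9  -3.3 108.2  73.6]
top radio red [ 620.7 -207.7   -5.3  104.    71.5]
top pad green [ 449.3 -166.7   -5.7  106.7   73.3]
t 28.7 pos [0.4442 0.1978 0.1462] q7 1.02 w 0.0853 F [-0.2 -0.2 -0.1]
 shift [-0.046 -0.008  2.128] shift-if-turn-first [-0.046 -0.007  2.128] turn [ 0.001 -0.     0.009]
```

View pics/top2.png

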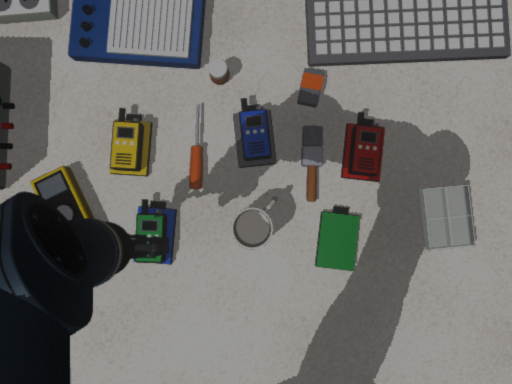

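In the top view, yellow is on the yellow pad, red is on the red pad and blue is on the spare at (255,137). The green pad at (338,240) is empty and the mug at (253,227) hasn't moved. Now I'll grip green, using the wrist camera's angle of about -0.5°, since that view shows the whole panel.

>>> servo_tool(deltas=[[[-0.05,-0.03,0.4],[0,0,0.3]],[[0,0,0.4],[0,0,0]],[[0,0,0.4],[0,0,0]],[[0,0,0.4],[0,0,0]],[[0,0,0.3],[0,0,0]],[[0,0,0.15],[0,0,0]],[[0,0,0.07],[0,0,0]],[[0,0,0],[0,0,0]]])

```text
time: 29.7
ee_pos: [0.4475, 0.1962, 0.0192]
orientation: [[-1.0, 0.009, 0.0], [0.009, 1.0, 0.0], [-0.0, 0.0, -1.0]]
wrist_force: [0.5, -0.0, 0.3]
grip_width: 0.0853
gripper_force: 0.0
```

>>> servo_tool(deltas=[[[0,0,0],[0,0,0]],[[0,0,0],[0,0,0]],[[0,0,0],[0,0,0]],[[0,0,0],[0,0,0]],[[0,0,0],[0,0,0]],[[0,0,0],[0,0,0]],[[0,0,0],[0,0,0]],[[0,0,0],[0,0,0]]], claw=0)

```text
time: 30.7
ee_pos: [0.4476, 0.1962, 0.0197]
orientation: [[-1.0, 0.009, 0.001], [0.009, 1.0, 0.001], [-0.001, 0.001, -1.0]]
wrist_force: [-1.7, -0.4, 6.0]
grip_width: 0.0534
gripper_force: 52.4
```

Run:
```python
from h import *
go(.4484,-.1674,.15,-5.6)
```

```text
t 30.7 pos [0.4476 0.1962 0.0197] q7 0.95 w 0.0534 F [-1.7 -0.4  6. ]
 shift [-0.071 -6.059 -2.175] shift-if-turn-first [-0.604 -6.03  -2.172] turn [0.004 0.006 0.634]
```

>>> servo_tool(deltas=[[[0,0,-0.5],[0,0,0]],[[0,0,-0.7],[0,0,0]],[[0,0,-0.8],[0,0,0.3]],[[0,0,-0.6],[0,0,0.33]],[[-0.04,-0.35,0],[0,0,0]],[[-0.05,-0.5,0],[0,0,0]],[[-0.06,-0.6,0],[0,0,0]],[[-0.06,-0.6,0],[0,0,0]]])

```text
time: 31.7
ee_pos: [0.4475, 0.0714, 0.1751]
orientation: [[-0.995, 0.097, -0.0], [0.097, 0.995, 0.0], [0.0, 0.0, -1.0]]
wrist_force: [0.7, 0.8, -2.6]
grip_width: 0.0533
gripper_force: 54.3
```

>>> servo_tool(deltas=[[[-0.06,-0.6,0],[0,0,0]],[[-0.06,-0.6,0],[0,0,0]],[[-0.06,-0.6,0],[0,0,0]],[[-0.06,-0.6,0],[0,0,0]],[[-0.06,-0.6,0],[0,0,0]],[[-0.05,-0.5,0],[0,0,0]],[[-0.03,-0.33,0],[0,0,0]],[[-0.02,-0.15,0],[0,0,0]]])

```text
time: 32.7
ee_pos: [0.4482, -0.1686, 0.175]
orientation: [[-0.995, 0.099, -0.0], [0.099, 0.995, -0.0], [0.0, -0.0, -1.0]]
wrist_force: [-0.4, -0.3, -3.1]
grip_width: 0.0527
gripper_force: 54.3
```

>>> servo_tool(deltas=[[[0,0,0],[0,0,0]],[[0,0,0.3],[0,0,0]],[[0,0,0.4],[0,0,0]],[[0,0,0.4],[0,0,0]],[[0,0,0.2],[0,0,0]],[[0,0,0],[0,0,0]],[[0,0,0],[0,0,0]],[[0,0,0],[0,0,0]]])

```text
time: 33.7
ee_pos: [0.4492, -0.1676, 0.0977]
orientation: [[-0.995, 0.097, 0.001], [0.097, 0.995, -0.0], [-0.001, -0.0, -1.0]]
wrist_force: [-0.5, -0.3, -2.3]
grip_width: 0.0532
gripper_force: 54.3
```

Run:
```python
from h import *
go(.4486,-.1674,.0205,-5.6)
```

```text
t 33.7 pos [ 0.4492 -0.1676  0.0977] q7 1.73 w 0.0532 F [-0.5 -0.3 -2.3]
 shift [0.011 0.002 1.287] shift-if-turn-first [0.01  0.002 1.287] turn [-0.001  0.01   0.005]
```

>>> servo_tool(deltas=[[[0.01,0,0.35],[0,0,0]],[[0,0,0.35],[0,0,0]],[[0,0,0.25],[0,0,0]],[[0,0,0.18],[0,0,0]],[[0,0,0.1],[0,0,0]],[[0,0,0.06],[0,0,0]],[[0,0,0],[0,0,0]],[[0,0,0],[0,0,0]]])

```text
time: 34.7
ee_pos: [0.4482, -0.1675, 0.0198]
orientation: [[-0.995, 0.097, 0.001], [0.097, 0.995, -0.0], [-0.001, -0.0, -1.0]]
wrist_force: [0.6, -0.5, -2.6]
grip_width: 0.0529
gripper_force: 54.3
```

>>> servo_tool(deltas=[[[0,0,0],[0,0,0]],[[0,0,0],[0,0,0]],[[0,0,0],[0,0,0]],[[0,0,0],[0,0,0]],[[0,0,-0.2],[0,0,0]],[[0,0,-0.5],[0,0,0]],[[0,0,-0.7],[0,0,0]],[[0,0,-0.8],[0,0,0]]], claw=1)

```text
time: 35.7
ee_pos: [0.4476, -0.1673, 0.1534]
orientation: [[-0.995, 0.097, -0.001], [0.097, 0.995, 0.0], [0.001, 0.0, -1.0]]
wrist_force: [0.5, -0.6, -0.5]
grip_width: 0.0855
gripper_force: 0.0
```

Run:
```python
from h import *
look('top',[('pad','blue',.4525,.1949,.014)])
go(.6510,-.0012,.15,7.5)
```

```text
top pad blue [452.3 194.5  -3.5 107.8  74.3]
t 35.75 pos [ 0.45   -0.1682  0.1589] q7 1.73 w 0.0855 F [ 2.6 -0.2  3.9]
 shift [-3.061  3.097  0.167] shift-if-turn-first [-3.684  2.323  0.149] turn [-0.014  0.049 -1.637]
```

>>> servo_tool(deltas=[[[0,0,0],[0,0,-0.54]],[[0,0,0],[0,0,-0.55]],[[0,0,0],[0,0,-0.55]],[[-0.3,0.19,0],[0,0,0]],[[-0.5,0.315,0],[0,0,0]],[[-0.6,0.38,0],[0,0,0]],[[-0.6,0.38,0],[0,0,0]],[[-0.6,0.38,0],[0,0,0]]])

```text
time: 36.75
ee_pos: [0.5915, -0.0466, 0.152]
orientation: [[-0.991, -0.131, 0.001], [-0.131, 0.991, 0.001], [-0.001, 0.0, -1.0]]
wrist_force: [-0.1, -0.6, -0.6]
grip_width: 0.0853
gripper_force: 0.0
```

>>> servo_tool(deltas=[[[-0.5,0.315,0],[0,0,0]],[[-0.35,0.22,0],[0,0,0]],[[-0.23,0.14,0.1],[0,0,0]],[[0,0,0],[0,0,0]],[[0,0,0],[0,0,0]],[[0,0,0],[0,0,0]],[[0,0,0],[0,0,0]],[[0,0,0],[0,0,0]]])

```text
time: 37.75
ee_pos: [0.6486, -0.0008, 0.1458]
orientation: [[-0.991, -0.131, 0.0], [-0.131, 0.991, 0.0], [-0.0, 0.0, -1.0]]
wrist_force: [0.2, 0.8, 0.5]
grip_width: 0.0853
gripper_force: 0.0
```

Run:
```python
from h import *
look('wrist',[('radio','blue',.651,-.0012,.046)])
go(.6510,-.0012,.0185,7.5)
```

```text
wrist radio blue [651.7  -1.5   7.4  88.6  49.6]
t 37.8 pos [ 6.486e-01 -6.000e-04  1.458e-01] q7 1.59 w 0.0851 F [ 0.7 -0.2 -0.2]
 shift [-0.038 -0.015  2.121] shift-if-turn-first [-0.039 -0.014  2.121] turn [0.001 0.001 0.004]
```

>>> servo_tool(deltas=[[[-0.055,-0.015,0.4],[0,0,0]],[[0,0,0.4],[0,0,0]],[[0,0,0.4],[0,0,0]],[[0,0,0.4],[0,0,0]],[[0,0,0.3],[0,0,0]],[[0,0,0.15],[0,0,0]],[[0,0,0.07],[0,0,0]],[[0,0,0],[0,0,0]]])

```text
time: 38.8
ee_pos: [0.6523, -0.0009, 0.0187]
orientation: [[-0.991, -0.131, 0.0], [-0.131, 0.991, 0.0], [-0.0, 0.0, -1.0]]
wrist_force: [-0.0, 0.3, -0.1]
grip_width: 0.0852
gripper_force: 0.0
```

>>> servo_tool(deltas=[[[0,0,0],[0,0,0]],[[0,0,0],[0,0,0]],[[0,0,0],[0,0,0]],[[0,0,0],[0,0,0]],[[0,0,0],[0,0,0]],[[0,0,0],[0,0,0]],[[0,0,0],[0,0,0]],[[0,0,0],[0,0,0]]], claw=0)

```text
time: 39.8
ee_pos: [0.6524, -0.0009, 0.0192]
orientation: [[-0.991, -0.131, 0.001], [-0.131, 0.991, 0.0], [-0.001, -0.0, -1.0]]
wrist_force: [-1.6, 0.6, 6.1]
grip_width: 0.0529
gripper_force: 53.7
```

Run:
```python
from h import *
go(.4513,.1944,.15,-3.4)
```

```text
t 39.8 pos [ 0.6524 -0.0009  0.0192] q7 1.58 w 0.0529 F [-1.6  0.6  6.1]
 shift [ 2.893  3.667 -2.183] shift-if-turn-first [ 3.539  3.051 -2.18 ] turn [1.000e-03 8.000e-03 1.368e+00]
```

>>> servo_tool(deltas=[[[0,0,-0.5],[0,0,0]],[[0,0,-0.6],[0,0,0.4]],[[0,0,-0.6],[0,0,0.5]],[[0,0,-0.4],[0,0,0.47]],[[0.3,0.26,0],[0,0,0]],[[0.5,0.43,0],[0,0,0]],[[0.6,0.52,0],[0,0,0]],[[0.6,0.52,0],[0,0,0]]])

```text
time: 40.8
ee_pos: [0.5371, 0.1107, 0.1443]
orientation: [[-0.998, 0.06, -0.0], [0.06, 0.998, 0.0], [0.0, 0.0, -1.0]]
wrist_force: [0.4, 0.6, -1.7]
grip_width: 0.0529
gripper_force: 53.4
```

>>> servo_tool(deltas=[[[0.6,0.52,0],[0,0,0]],[[0.5,0.43,0],[0,0,0]],[[0.3,0.26,0],[0,0,0]],[[0.13,0.11,0],[0,0,0]],[[0,0,0],[0,0,0]],[[0,0,0.3],[0,0,0]],[[0,0,0.3],[0,0,0]],[[0,0,0.2],[0,0,0]]])

```text
time: 41.8
ee_pos: [0.4522, 0.1932, 0.0956]
orientation: [[-0.998, 0.061, -0.0], [0.061, 0.998, -0.001], [0.0, -0.001, -1.0]]
wrist_force: [-0.4, -0.4, -2.5]
grip_width: 0.0533
gripper_force: 53.4
```

>>> servo_tool(deltas=[[[0,0,0],[0,0,0]],[[0,0,0],[0,0,0]],[[0,0,0],[0,0,0]],[[0,0,0],[0,0,0]],[[0,0,0],[0,0,0]],[[0,0,0],[0,0,0]],[[0,0,0],[0,0,0]],[[0,0,0],[0,0,0]]])

```text
time: 42.8
ee_pos: [0.4515, 0.1944, 0.0964]
orientation: [[-0.998, 0.059, -0.0], [0.059, 0.998, 0.0], [0.0, 0.0, -1.0]]
wrist_force: [0.2, -0.3, -2.2]
grip_width: 0.0534
gripper_force: 53.3
```

Run:
```python
from h import *
go(.4517,.1944,.0203,-3.4)
```

```text
t 42.8 pos [0.4515 0.1944 0.0964] q7 1.0 w 0.0534 F [ 0.2 -0.3 -2.2]
 shift [-4.000e-03  1.000e-03  1.269e+00] shift-if-turn-first [-4.000e-03  1.000e-03  1.269e+00] turn [ 0. -0. -0.]
```

>>> servo_tool(deltas=[[[0,0,0.35],[0,0,0]],[[0,0,0.35],[0,0,0]],[[0,0,0.25],[0,0,0]],[[0,0,0.16],[0,0,0]],[[0,0,0.1],[0,0,0]],[[0,0,0.05],[0,0,0]],[[0,0,0],[0,0,0]],[[0,0,0],[0,0,0]]])

```text
time: 43.8
ee_pos: [0.4517, 0.1944, 0.0212]
orientation: [[-0.998, 0.059, 0.001], [0.059, 0.998, 0.0], [-0.001, 0.0, -1.0]]
wrist_force: [0.6, 0.5, -1.3]
grip_width: 0.0533
gripper_force: 53.4
```

>>> servo_tool(deltas=[[[0,0,0],[0,0,0]],[[0,0,0],[0,0,0]],[[0,0,0],[0,0,0]],[[0,0,0],[0,0,0]],[[0,0,-0.2],[0,0,0]],[[0,0,-0.5],[0,0,0]],[[0,0,-0.7],[0,0,0]],[[0,0,-0.8],[0,0,0]]], claw=1)

```text
time: 44.8
ee_pos: [0.451, 0.1941, 0.1546]
orientation: [[-0.998, 0.059, -0.001], [0.059, 0.998, -0.0], [0.001, -0.0, -1.0]]
wrist_force: [1.3, 0.7, 0.4]
grip_width: 0.0854
gripper_force: 0.0
```

>>> servo_tool(deltas=[[[0,0,-0.3],[0,0,0]],[[0,0.3,0],[0,0,0]],[[0.1,0.6,0],[0,0,0]],[[0.3,0.7,0],[0,0,0]],[[0.3,0.7,0],[0,0,0]],[[0.3,0.7,0],[0,0,0]],[[0.3,0.7,0],[0,0,0]],[[0.3,0.7,0],[0,0,0]]])

```text
time: 45.8
ee_pos: [0.3695, 0.4657, 0.1697]
orientation: [[-0.998, 0.059, -0.001], [0.059, 0.998, -0.001], [0.001, -0.001, -1.0]]
wrist_force: [0.4, 0.5, 0.1]
grip_width: 0.0851
gripper_force: 0.0
```

>>> servo_tool(deltas=[[[0.2,0.6,0],[0,0,0]],[[0.1,0.3,0],[0,0,0]],[[0,0,0],[0,0,0]],[[0,0,0],[0,0,0]],[[0,0,0],[0,0,0]],[[0,0,0],[0,0,0]],[[0,0,0],[0,0,0]],[[0,0,0],[0,0,0]]])

```text
time: 46.8
ee_pos: [0.3567, 0.5184, 0.1709]
orientation: [[-0.998, 0.06, -0.0], [0.06, 0.998, 0.0], [0.0, 0.0, -1.0]]
wrist_force: [0.2, 0.1, -0.2]
grip_width: 0.0852
gripper_force: 0.0
```

Run:
```python
from h import *
s=get_state();im=optics.read_camera('top');C=cam('top')
# predicted outlines: pads (white), radios at pad centre (magenta top face)
P=[(.625,.249,-2.4),(.4517,.1945,-3.4),(.6252,-.2155,-5),(.4484,-.1674,-5.6)]
big=cv2.resize(im,None,fx=4,fy=4,interpolation=cv2.INTER_CUBIC);raw=big.copy()
def box(x,y,a,l,w,z):
    a=np.radians(a);c=np.array([[1,1],[1,-1],[-1,-1],[-1,1]])*[l/2,w/2]
    q=c@np.array([[np.cos(a),np.sin(a)],[-np.sin(a),np.cos(a)]])+[x,y]
    return ((proj(np.c_[q,np.full(4,z)],C)+.5)*4-.5).round().astype(int)
tiles=[]
for x,y,a in P:
    cv2.polylines(big,[box(x,y,a,.11,.076,.014)],True,(255,255,255),1)
    cv2.polylines(big,[box(x,y,a,.094,.054,.046)],True,(255,0,255),1)
    u,v=(proj([x,y,.03],C)[0]*4).astype(int);tiles.append(big[v-150:v+140,u-150:u+150])
cv2.imwrite('pics/fin.png',np.vstack([np.hstack(tiles[:2]),np.hstack(tiles[2:])]))
print(s['time'],proj([.4742,-.0017,.09],C))
cv2.imwrite('pics/fintop.png',im)
```

```text
46.8 [[253.00605095 227.01297965]]
```

View pics/fin.png

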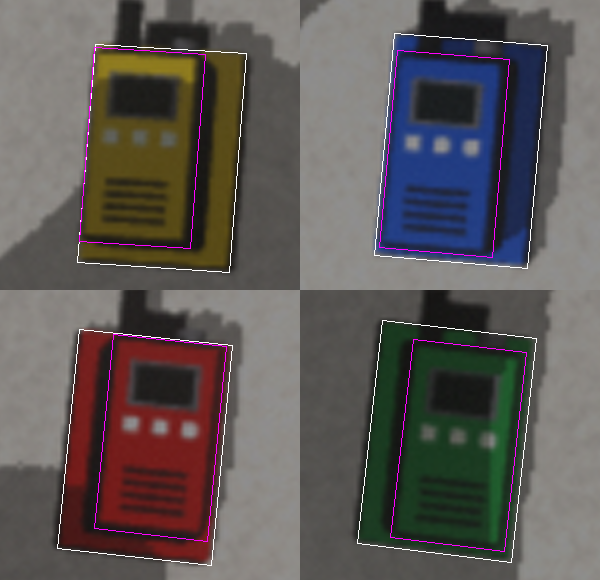

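View pics/fintop.png

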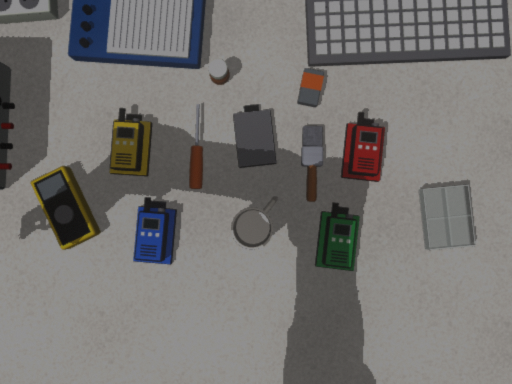

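The outlines predicted from the pad positions match all four radios within about 1–2 mm. The white pad and magenta body outlines line up in each tile. The mug is still at (253,227) and the spare pad is empty, so I'm handing in.

```bash
python3 -c "
from cell import r
print(r.sign_off())"
```

```text
the job is handed in; nothing more can be done
None
```

All four radios are on the pads of their own colour, flat, panel up, centred to within about 1–2 mm in the last top-camera check, and let go of; the mug was not touched, and I handed in at about 47 s of the 138 s allowed.

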